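Put the dispenser bottles away on their stand

ROBOT

A 6-joint arm with a two-finger parallel gripper is mounted at the origin on a cart in front of the work surface, level with it; the furniture and walls round the work are solid. World frame = base frame: x ahead of the robot, y to its left, z up, the work surface at z = 0. Lengths are in mm, angles in rad, forces in N, time in s.
With the tool pointing down it reaches from about 300 to 850 mm from the base axis. Payload 5.4 kg.
Tool frame: the origin (TCP) lies midway between the tips of the shut fingers; the grasp point (between the pads) lies 19 mm behind it; z points along the fingers, y is the line along which they close (so a half turn about z gives the same grasp; the last joint's range is limited). The gripper opens to 85 mm and grips with 20 to 120 N. Pads are 22 mm wide; open, the fingers measure 114 mm over their backs; the gripper's body (76 mm by 85 mm) begins 54 mm behind the grasp point. The pads swing forward as they close: fully open they stand 13 mm farther back than shut.
Start: joints at [-1.543, 0.158, 1.597, -0, 1.386, -0.21], TCP at [135.427, -558.807, 231.299] pointing down, gripper open.
Joint ranges: [-2.91, 2.91], [-0.94, 2.29], [0.18, 2.7], [-1.29, 4.43], [0.17, 2.64], [-3, 3]. Speed limits (rad/s): [2.57, 2.57, 3.14, 3.14, 3.14, 3.14].

INTERFACE

Orientations are given as a unit quaternion [w, x, y, z].
In Python, from station import sensors, eyes, job gives the robot as it stands.
- The arm moves only by the shell command python3 -m inch 'ROWS' [FORCE]. ROWS is a JSON object of lists of equal length, an entry for each row: "fingers": the finger opening in mm, from 0 to 85.4; "translation": the shift along the tool's x, y, z in mm, a list of three; "spin": the turn about the tool's z in rad. A call has 1 to 8 rows; each row is the pose to reach, as a shift and turn from the pose commanded when the call began, along the tool's axes at that moment; what a row does not reach only later rows make up. A row lasts 1/12 s, in which the tool goes at most 41.7 mm and 7.16 degrees, less where a joint would pass 70% of its speed; a pose out of reach is approached as far as the arm can. A call with a gripper value outside its range is refused whole. The fingers move at their own pace and stop on an object; FORCE is the grip in N (left out, the last holds). Time passes only in rows, so rows that repeat a pose let the fingers close. It gives the time, the measured TCP pose, the force, the opening and the grip force at its end, in the units of the state.
- sensors.read_state(): the state, without advancing time (a new reading comes with each control period).
- eyes.read_camera(name): name is "scene" or "top"; returns (picture, depth): 384x512x3 uint8, blue, green, red; 384x512 float32, mm along the optical axis (not along the pixel's ray), 0 where there is no reading.
- eyes.calibration(name): a dict with "K" (3x3 intrinsics, pixels), "distortion" ([k1, k2, p1, p2, k3] as OpenCV has them; the pictures are not rectified), "view" (4x4, takes a point from world to camera coordinates). Camera axes: x right, y down, z forward; pixel columns grow to the right and rows downward; lengths in mm; the calibration is good to about 2 mm. A picture is of the moment at which its call begins. calibration takes no time and is no camera call.
- job.sign_off(): hands the job in; it is judged then, once.
The state is a dict: "time_s": time; "joints": joint angles; "joint_vel": joint speeds; "joint_torque": joint torques, N m; "tool_pos": TCP position; "tool_rot": TCP orientation; "force": force on the tool from outside, world axes, zero at the start; "ft_torque": the same for the moment, N m; "finger_gap": finger opening in mm; "finger_force": force on a finger pad.
Only numpy, scipy, OpenCV 4.12 (cv2) and the standard library are available. Lean on these libraries where they do the work, as an engineer would, in place of code of your own. Each camera call takes 0.05 s, during which the arm holds its last target. There are 200 camera calls.

TASK

Put the dispenser bottles away: first pull the stand's keeper rail right out, then stand each bottle upright in the middle of the disc with the mark of its own colour, turned so that its spout faces that mark, and press its cap fully down. When all the bottles that are here stand so, slide the keeper rail fully home; leave the other things on the bench where they lie.

Things in the scene. Friction and masses are not known exactly. Their poses are not given: they have to be found in the camera images.
- stand: Fixed dispenser stand on the bench: wooden board 130 x 330 mm, its top 12 mm above the bench, with a low aluminium fence (to 50 mm above the bench) along the back. Origin: bench level, about the middle of the board. y runs along the row of pads, -x points to the front (open side, where the keeper rail slides out), z up. The three pads lie in a row along y at x = 0, 105 mm apart.
- keeper (a joint): Keeper rail, the aluminium bar (330 mm long, top 50 mm above the bench) along the front of the stand. 0 = fully home (bar 40 mm in front of the row of pad centres), 0.05 m = fully out, slid along the stand's -x. Moves against about 2 N of friction and stays where it is left.
- keeper_knob (a point): Grip point of the keeper rail's upright black round knob, near the left (+y) end of the rail (18 mm diameter, from 21 to 57 mm above the bench); the point is on its axis, 45 mm above the bench. It moves with the rail; a 6 mm thick tab below it (top 22 mm above the bench) joins it to the rail 27 mm behind.
- bottle_red: Loose upright white round dispenser bottle with a red band and red push cap: 42 mm diameter, straight sides to 61 mm, 84 mm tall with the cap down and 94 mm with it up, about 0.2 kg, bottom-heavy. Origin: centre of its underside, z up. Its short black spout (8 mm thick) sticks out along the bottle's own -x at about 50 mm height, its tip 45 mm from the axis. May be absent.
- pad_red: Flat round index disc (74 mm diameter, flush with the stand's top) with one red mark on its rim. Origin: its centre, on the stand's top 12 mm above the bench. The red mark lies along the disc's own -x, 30 mm from the centre, so a spout that faces the mark points along that -x. Each disc is turned its own way.
- valve_red (a joint): Push cap of the red bottle, sliding along the bottle's axis: 0 = pressed fully down (shut), 0.010 m = fully up (open). Held by about 5 N of friction, no spring; stays where it is left.
- captop_red (a point): Centre of the top face of the red bottle's push cap (26 mm diameter); it moves with the cap.
- bottle_blue: Loose upright white round dispenser bottle with a blue band and blue push cap: 42 mm diameter, straight sides to 61 mm, 84 mm tall with the cap down and 94 mm with it up, about 0.2 kg, bottom-heavy. Origin: centre of its underside, z up. Its short black spout (8 mm thick) sticks out along the bottle's own -x at about 50 mm height, its tip 45 mm from the axis. May be absent.
- pad_blue: Flat round index disc (74 mm diameter, flush with the stand's top) with one blue mark on its rim. Origin: its centre, on the stand's top 12 mm above the bench. The blue mark lies along the disc's own -x, 30 mm from the centre, so a spout that faces the mark points along that -x. Each disc is turned its own way.
- valve_blue (a joint): Push cap of the blue bottle, sliding along the bottle's axis: 0 = pressed fully down (shut), 0.010 m = fully up (open). Held by about 5 N of friction, no spring; stays where it is left.
- captop_blue (a point): Centre of the top face of the blue bottle's push cap (26 mm diameter); it moves with the cap.
- bottle_green: Loose upright white round dispenser bottle with a green band and green push cap: 42 mm diameter, straight sides to 61 mm, 84 mm tall with the cap down and 94 mm with it up, about 0.2 kg, bottom-heavy. Origin: centre of its underside, z up. Its short black spout (8 mm thick) sticks out along the bottle's own -x at about 50 mm height, its tip 45 mm from the axis. May be absent.
- pad_green: Flat round index disc (74 mm diameter, flush with the stand's top) with one green mark on its rim. Origin: its centre, on the stand's top 12 mm above the bench. The green mark lies along the disc's own -x, 30 mm from the centre, so a spout that faces the mark points along that -x. Each disc is turned its own way.
- valve_green (a joint): Push cap of the green bottle, sliding along the bottle's axis: 0 = pressed fully down (shut), 0.010 m = fully up (open). Held by about 5 N of friction, no spring; stays where it is left.
- captop_green (a point): Centre of the top face of the green bottle's push cap (26 mm diameter); it moves with the cap.
- side_cutters: Bystander lying loose on the bench: green-handled side cutters, 122 mm long. Origin: centre of its underside. Not to be moved.
- ring_clamp: Bystander lying loose on the bench: wooden ring clamp, 146 mm long. Origin: centre of its underside. Not to be moved.
- solder_tin: Bystander lying loose on the bench: round solder tin, 65 mm diameter, 21 mm high. Origin: centre of its underside. Not to be moved.
- polish_bar: Bystander lying loose on the bench: green bar of polish, 37 x 92 x 33 mm. Origin: centre of its underside. Not to be moved.
Not all that is in view belongs to the job. Leave any brown or turquoise look-alike of the bottle_green alone.

How it is judged:
By the outcome, as a careful person would: the job done as asked, in the order asked, and still so for the second after the job is handed in, with the robot touching nothing.
Of bottle_red, bottle_blue, bottle_green only 2 to 3 are there at a start; the rules pass over those that are not, and their reading is None.
At some moment in a run one of bottle_red, bottle_blue, bottle_green may be knocked a few centimetres aside while the robot is not near it.
It also fails if it takes over 210 s, if anything falls off the work surface, if the arm or the gripper's body presses on something with over 40 N, if the wrist force passes 120 N, or if a joint passes its speed limit or range.

## Working session

There is one attempt and no reset: what is moved stays moved. The work goes in short steps, Python scripts to look and compute and a shell command to move; the robot and the scene stay as the last step left them, time stands still between calls to the robot, and variables do not carry over. Pictures are saved under pics/ and viewed, at most 14 in all, crops included, and the job is handed in when it is done.

```bash
mkdir -p pics; ls
cat > h.py <<'E'
import numpy as np,cv2,sys
from station import sensors,eyes,job
def save(name,out):
    p,d=eyes.read_camera(name); cv2.imwrite(f'pics/{out}.png',p); np.save(f'pics/{out}.npy',d); return p,d
def rays(name,uv):
    c=eyes.calibration(name);V=np.array(c['view']);uv=np.array(uv,float).reshape(-1,1,2)
    n=cv2.undistortPoints(uv,np.array(c['K']),np.array(c['distortion'])).reshape(-1,2)
    R,t=V[:3,:3],V[:3,3]; return -R.T@t,np.c_[n,np.ones(len(n))]@R   # origin, dirs with unit depth
def onz(name,uv,z):
    o,d=rays(name,uv); s=(z-o[2])/d[:,2]; return o+d*s[:,None]
def proj(name,P):
    c=eyes.calibration(name);V=np.array(c['view'])
    r,_=cv2.Rodrigues(V[:3,:3]); return cv2.projectPoints(np.array(P,float).reshape(-1,3),r,V[:3,3],np.array(c['K']),np.array(c['distortion']))[0].reshape(-1,2)
E
python3 - <<'E'
from h import *
for n in('scene','top'):
    p,d=save(n,n+'0'); print(n,rays(n,[[256,192]]))
s=sensors.read_state();print(s['time_s'],s['tool_pos'],s['tool_rot'],s['finger_gap'])
a=np.hstack([cv2.imread('pics/scene0.png'),cv2.imread('pics/top0.png')])
cv2.imwrite('pics/both0.png',cv2.resize(a,(800,300)))
E
```

```text
pics
scene (array([105.18029296, 751.3560798 , 831.04259963]), array([[ 0.36985801, -0.69685514, -0.61494255]]))
top (array([ 479.32042146, -130.10119661, 1220.43809057]), array([[ 0.10284889, -0.03534149, -0.99425635]]))
0.1 [ 135.42227484 -558.28760759  230.4333517 ] [-8.14431276e-04  9.92936730e-01  1.18642249e-01  6.73821548e-05] 85.5739287809082
```

View pics/top0.png

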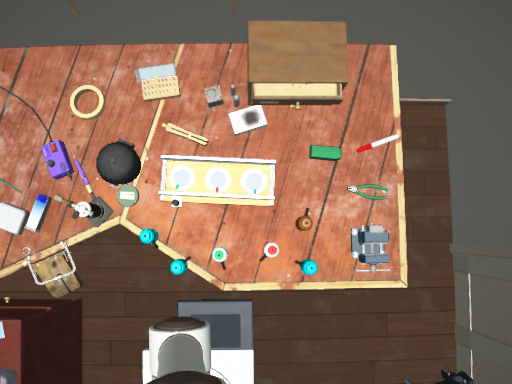

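View pics/scene0.png

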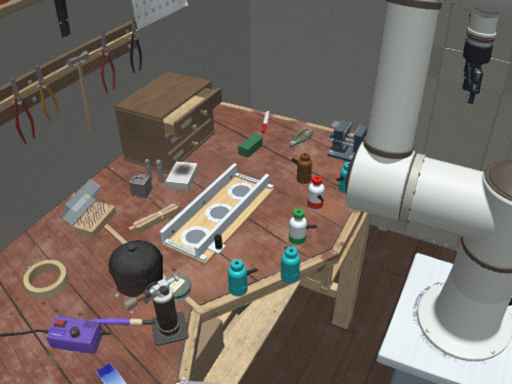

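Top view: white bottles are red (271,250) and green (219,255). The look-alikes are turquoise at (148,237), (178,267) and (310,268), and brown at (305,223). There is no blue bottle in view. The stand is at (218,180), with its knob at (176,203). I'll check with one close crop and measure.

Run:
```python
from h import *
p=cv2.imread('pics/top0.png')
cv2.imwrite('pics/crop1.png',cv2.resize(p[145:285,140:330],(760,560),interpolation=cv2.INTER_CUBIC))
hsv=cv2.cvtColor(p,cv2.COLOR_BGR2HSV)
def blobs(n,h0,h1,s=100,v=60,img=hsv):
    m=cv2.inRange(img,(h0,s,v),(h1,255,255)); k,l,st,c=cv2.connectedComponentsWithStats(m)
    for i in range(1,k):
        if st[i,4]>=4 : 
            u,w=c[i]
            if 150<u<330 and 150<w<285: print(n,c[i].round(1),st[i,4])
blobs('g',50,80); blobs('b',100,130); blobs('r',174,180,150,100)
d=np.load('pics/top0.npy')
for u,v in((176,203),(219,255),(271,250)): print(d[v-3:v+4,u-3:u+4].min(),onz('top',[[u,v]],[90]))
# stand corners: bars tops z=50
for u,v in((161,156),(275,160),(160,197),(274,203)): print(onz('top',[[u,v]],50).round(1))
```

```text
g [325.  152.3] 382
g [176.9 186.4] 9
g [218.5 254.5] 56
b [254.6 190.3] 7
1161.1819 [[568.03136284  47.71092399  90.        ]]
1111.3704 [[426.54792646 -68.62098884  90.        ]]
1119.1582 [[ 438.43044863 -209.00716692   90.        ]]
[[705.8  97.8  50. ]]
[[ 691.7 -227.    50. ]]
[[588.5  99.3  50. ]]
[[ 568.8 -222.2   50. ]]
```

View pics/crop1.png

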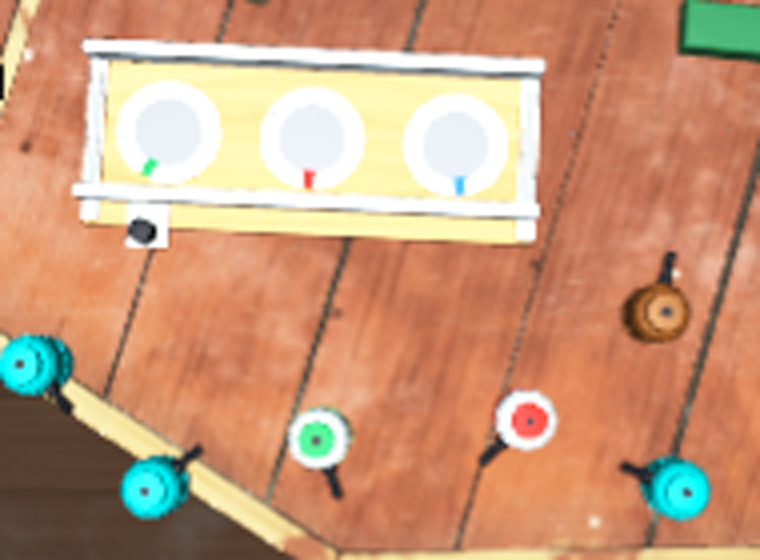

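The crop confirms a green cap and spout at crop (316,440) and a red cap at (530,421), both on white bodies. The pads are green left, red middle and blue right, each with its mark toward the front, and the keeper is home. Next I'll compute the poses.

```bash
cat >> h.py <<'E'
def yaw():
    from scipy.spatial.transform import Rotation as R
    s=sensors.read_state();q=s['tool_rot'];M=R.from_quat([q[1],q[2],q[3],q[0]]).as_matrix();return s,M
def goto(x,y,z,yw=None):
    s,M=yaw(); a=np.arctan2(M[1,0],M[0,0]); d=np.array([x,y,z])-s['tool_pos']
    sp=0 if yw is None else (a-yw+np.pi)%(2*np.pi)-np.pi
    print('shift',(M.T@d).round(1),'spin',round(sp,3),'rows %.1f'%max(np.linalg.norm(d)/41.7,abs(sp)/.125),'yaw',round(a,3),'j',np.round(s['joints'],2),'t',s['time_s'])
def bottles(show=True):
    """cap centres (white blob + cap) and spouts from top view"""
    p,d=eyes.read_camera('top'); hsv=cv2.cvtColor(p,cv2.COLOR_BGR2HSV); out={}
    for n,rg in dict(red=((170,10)),green=((45,80)),blue=((100,130))).items():
        h=hsv[...,0]; m=((h>=rg[0])|(h<=rg[1])) if rg[0]>rg[1] else ((h>=rg[0])&(h<=rg[1]))
        m&=(hsv[...,1]>90)&(hsv[...,2]>150 if n!='green' else hsv[...,2]>90)
        k,l,st,c=cv2.connectedComponentsWithStats(m.astype(np.uint8))
        for i in range(1,k):
            if 25<st[i,4]<130 and 140<c[i][1]<290 and 140<c[i][0]<345:
                u,v=c[i]; dd=np.median(d[l==i]); o,r=rays('top',[c[i]]); P=o+r[0]*dd
                x0,y0=int(u)-20,int(v)-20; g=p[y0:y0+40,x0:x0+40].max(2)
                out.setdefault(n,[]).append((c[i].round(1),st[i,4],P.round(1)))
    if show:
        for n in out: print(n,out[n])
    return p,d,out
E
python3 - <<'E'
from h import *
p,d,o=bottles()
C=lambda u,v:(140+(u+.5)/4-.5,145+(v+.5)/4-.5)
pads=[(169,132),(312,138),(456,145)]; marks=[(150,167),(309,180),(460,187)]
# refine pads by white-blob ellipses
hsv=cv2.cvtColor(p,cv2.COLOR_BGR2HSV); m=cv2.inRange(hsv,(0,0,150),(180,60,255))
m[:162]=0;m[196:]=0;m[:,:168]=0;m[:,268:]=0
cs,_=cv2.findContours(m,cv2.RETR_EXTERNAL,cv2.CHAIN_APPROX_NONE)
for c in cs:
    if len(c)>30: (e,ax,_)=cv2.fitEllipse(c); print('ell',np.round(e,1),np.round(ax,1),onz('top',[e],12).round(1))
P=onz('top',[C(*q) for q in pads],12);M=onz('top',[C(*q) for q in marks],12)
print(P.round(1)); v=M-P; print('mark yaw',np.arctan2(v[:,1],v[:,0]).round(3),np.linalg.norm(v,axis=1).round(1))
w=P[0]-P[2]; print('stand y dir yaw',np.arctan2(w[1],w[0])-np.pi/2,np.linalg.norm(w))
print('knob',onz('top',[C(143,231)],57).round(1))
tips=onz('top',[C(485,461),C(337,493)],50); print('tips',tips.round(1))
for n,t in zip(('red','green'),tips):
    c=o[n][0][2]; v=t-c; print(n,'spout yaw',np.arctan2(v[1],v[0]).round(3),np.hypot(v[0],v[1]).round(1))
# scene view check of cap tops and pads
for q in (o['red'][0][2],o['green'][0][2],P[0],P[1],P[2]): print('scene px',proj('scene',q).round(1))
E
```

```text
red [(array([166.6, 205.2]), np.int32(45), array([569. ,  89.8,  -1.6])), (array([151.5, 226. ]), np.int32(41), array([508.4, 133.8,  -1.7])), (array([163.2, 237.9]), np.int32(46), array([ 4.734e+02,  9.900e+01, -3.000e-01])), (array([271.9, 249.6]), np.int32(59), array([ 439.4, -211.5,   89.9])), (array([215.5, 282.1]), np.int32(41), array([344. , -53.1,  -2.3])), (array([287.9, 285.8]), np.int32(46), array([ 331. , -263.1,   -0.4]))]
green [(array([218.6, 254.4]), np.int32(58), array([428.2, -67.6,  91.8]))]
ell [216.5 181.6] [ 29.9 112.5] [[635.9 -58.   12. ]]
ell [253.5 162.5] [0. 1.] [[ 691.5 -166.7   12. ]]
[[ 648.4   43.2   12. ]
 [ 643.1  -61.3   12. ]
 [ 637.1 -166.5   12. ]]
mark yaw [ 2.649  3.068 -3.059] [29.1 30.9 31. ]
stand y dir yaw -0.05391142793474413 210.02791976120545
knob [[572.4  54.7  57. ]]
tips [[ 409.9 -183.1   50. ]
 [ 388.9  -79.8   50. ]]
red spout yaw -2.099 315.9
green spout yaw -2.84 41.2
scene px [[214.2 262.5]]
scene px [[298.5 210.9]]
scene px [[196.  235.5]]
scene px [[219.8 211.6]]
scene px [[241.5 190.1]]
```

Run:
```python
from h import *
p=cv2.imread('pics/scene0.png'); q=cv2.imread('pics/top0.png')
def dark(im,x0,x1,y0,y1):
    m=im[y0:y1,x0:x1].max(2)<60; v,u=np.nonzero(m); print(len(u),u.min()+x0,u.max()+x0,v.min()+y0,v.max()+y0,u.mean()+x0,v.mean()+y0)
dark(p,210,228,228,252); dark(q,168,185,196,210)
print(proj('scene',[572.4,54.7,57]),proj('scene',[565,54.7,57]),proj('scene',[572.4,54.7,21]))
goto(570,54.7,150,-.054)
```

```text
79 215 221 235 248 217.8987341772152 241.35443037974684
4 177 178 202 204 177.5 203.0
[[219.22335747 234.61071129]] [[221.97663347 235.61309921]] [[220.08519305 245.80874156]]
shift [ 566.7 -493.3   81.4] spin 0.292 rows 18.1 yaw 0.238 j [-1.54  0.16  1.6   0.    1.39 -0.21] t 0.15
```

```bash
python3 -m inch '{"fingers":[60,60,60,60,60,60,60,60],"translation":[[40,-30,0],[78,-64,0],[116,-98,0],[154,-132,0],[192,-166,0],[230,-200,0],[262,-228,0],[290,-252,0]],"spin":[0.05,0.15,0.2,0.25,0.292,0.292,0.292,0.292]}' 40; python3 -c "
from h import *
goto(572,55,150,-.054)"
```

```text
time_s: 0.82
tool_pos: [329.1, -285.3, 231.1]
tool_rot: [-0.0, 1.0, -0.027, 0.0]
force: [1.1, 0.0, 0.6]
finger_gap: 59.7
finger_force: 0.0
shift [ 223.9 -353.1   81.2] spin -0.001 rows 10.2 yaw -0.055 j [-0.99 -0.22  1.97  0.    1.39  0.63] t 0.8167
```

```bash
python3 -m inch '{"fingers":[50,50,50,50,50,50,50,50],"translation":[[20,-32,0],[40,-66,0],[62,-100,0],[84,-135,0],[106,-170,0],[128,-205,0],[150,-240,0],[172,-275,0]],"spin":[0,0,0,0,0,0,0,0]}'; python3 -m inch '{"fingers":[50,50,50,50,50,50],"translation":[[20,-30,0],[40,-60,10],[50,-76,30],[52,-78,60],[52,-78,82],[52,-78,82]],"spin":[0,0,0,0,0,0]}'; python3 -c "
from h import *
goto(572,55,28,-.054)
a,_=eyes.read_camera('scene');b,_=eyes.read_camera('top')
A=cv2.resize(a[170:320,120:320],(800,600),interpolation=cv2.INTER_CUBIC);cv2.imwrite('pics/k1.png',A)"
```

```text
time_s: 1.48
tool_pos: [515.8, -19.8, 231.1]
tool_rot: [0.0, 1.0, -0.027, -0.0]
force: [0.5, -0.9, 0.2]
finger_gap: 49.9
finger_force: 0.0
time_s: 1.98
tool_pos: [567.4, 54.1, 143.3]
tool_rot: [-0.0, 1.0, -0.027, -0.005]
force: [-1.6, 0.5, -0.7]
finger_gap: 50.1
finger_force: 0.0
shift [  5.8  -1.1 115.2] spin 0.001 rows 2.8 yaw -0.053 j [-0.12  0.24  1.69 -0.    1.23  1.51] t 1.9833
```

View pics/k1.png

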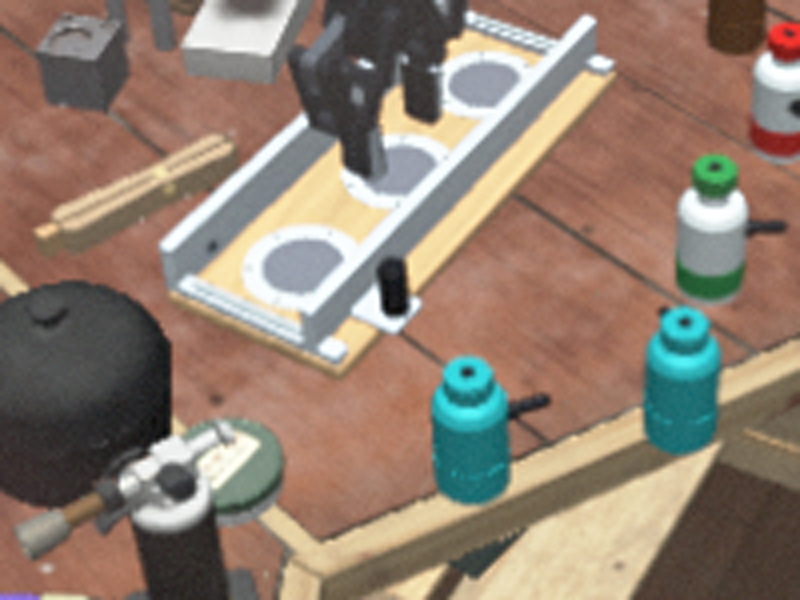

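The gripper hangs open above the knob, which is at crop (393,285). The rail is behind it and nothing is in the way, so I'll go down and grip.

```bash
python3 -m inch '{"fingers":[50,50,50,50,10,10,10,10],"translation":[[5,-1,30],[5,-1,65],[5,-1,100],[5,-1,114],[5,-1,114],[5,-1,114],[5,-1,114],[5,-1,114]],"spin":[0,0,0,0,0,0,0,0]}' 40;python3 -m inch '{"fingers":[10,10],"translation":[[0,0,0],[0,0,0]],"spin":[0,0]}'
```

```text
time_s: 2.75
tool_pos: [578.0, 57.2, 37.7]
tool_rot: [-0.003, 1.0, -0.028, 0.002]
force: [2.2, 13.9, -4.9]
finger_gap: 16.3
finger_force: 39.1
time_s: 2.92
tool_pos: [578.0, 57.2, 37.7]
tool_rot: [-0.003, 1.0, -0.028, 0.002]
force: [1.8, 14.2, -5.7]
finger_gap: 16.4
finger_force: 39.1
```

```bash
python3 -m inch '{"fingers":[50,50,50,50],"translation":[[0,0,0],[0,0,0],[0,0,0],[0,0,0]],"spin":[0,0,0,0]}' 40;python3 -c "
from h import *
goto(572,55,28,-.054)
a,_=eyes.read_camera('scene');b,_=eyes.read_camera('top')
A=cv2.resize(a[180:280,150:280],(780,600),interpolation=cv2.INTER_CUBIC);cv2.imwrite('pics/k2.png',A)"
```

```text
time_s: 3.25
tool_pos: [577.9, 53.3, 37.2]
tool_rot: [0.0, 1.0, -0.027, 0.002]
force: [1.2, 0.3, 0.5]
finger_gap: 49.7
finger_force: 0.0
shift [-6.  -1.4  9.2] spin -0.001 rows 0.3 yaw -0.055 j [-0.12  0.4   1.72 -0.    1.02  1.51] t 3.25
```

View pics/k2.png

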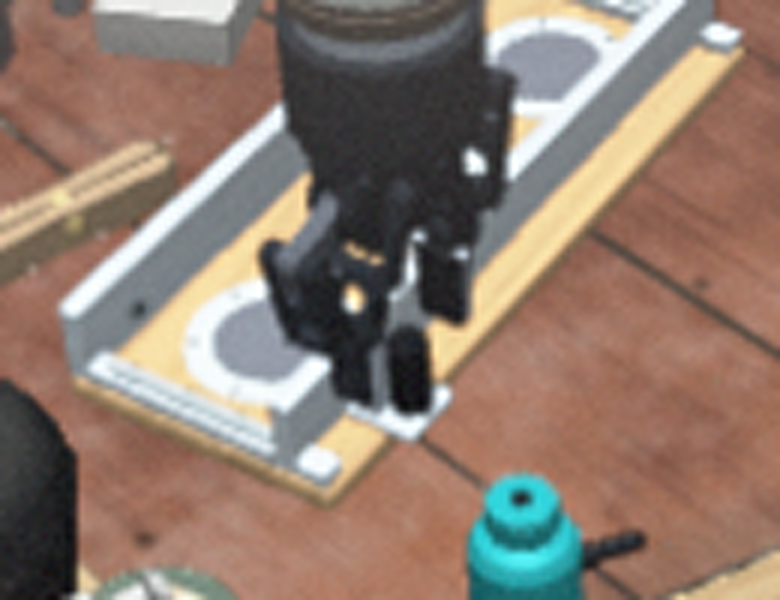

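The picture shows the knob at crop (410,370), in front of the pads, so I need to shift about 12 mm forward, 4 mm left and 9 mm down.

```bash
python3 -m inch '{"fingers":[50,50,50,10,10,10,10,10],"translation":[[-12,-4,0],[-12,-4,6],[-12,-4,9],[-12,-4,9],[-12,-4,9],[-12,-4,9],[-12,-4,9],[-12,-4,9]],"spin":[0,0,0,0,0,0,0,0]}' 40
```

```text
time_s: 4.02
tool_pos: [564.9, 58.1, 26.3]
tool_rot: [0.0, 1.0, -0.027, 0.0]
force: [0.7, -2.4, -1.4]
finger_gap: 16.9
finger_force: 39.0
```

```bash
python3 -m inch '{"fingers":[10,10,10,10,10,10,10,10],"translation":[[-8,0,0],[-18,0,0],[-28,0,0],[-38,0,0],[-46,0,0],[-52,0,0],[-54,0,0],[-54,0,0]],"spin":[0,0,0,0,0,0,0,0]}' 60; python3 -m inch '{"fingers":[10,10],"translation":[[-2,0,0],[-2,0,0]],"spin":[0,0]}'
```

```text
time_s: 4.68
tool_pos: [518.2, 60.6, 26.6]
tool_rot: [0.0, 1.0, -0.028, 0.011]
force: [35.7, -1.0, -37.0]
finger_gap: 16.1
finger_force: 60.0
time_s: 4.85
tool_pos: [518.2, 60.6, 26.6]
tool_rot: [0.0, 1.0, -0.028, 0.013]
force: [44.4, -0.5, -46.0]
finger_gap: 16.3
finger_force: 59.5
```

```bash
python3 -m inch '{"fingers":[40,40,40,40,40,40,40,40],"translation":[[4,0,0],[5,0,0],[5,0,0],[5,0,-20],[5,0,-50],[5,0,-90],[5,0,-130],[5,0,-150]],"spin":[0,0,0,0,0,0,0,0]}'; python3 -m inch '{"fingers":[80,80,80,80,80,80],"translation":[[0,30,-20],[-20,60,-40],[-40,95,-60],[-60,130,-60],[-80,165,-60],[-80,200,-60]],"spin":[0,0,0,0,0,0]}';python3 - <<'E'
from h import *
p,d=save('top','t2');save('scene','s2')
cv2.imwrite('pics/t2c.png',cv2.resize(p[145:285,140:330],(760,560),interpolation=cv2.INTER_CUBIC))
s,M=yaw();print(proj('top',s['tool_pos']))
E
```

```text
time_s: 5.52
tool_pos: [515.0, 61.4, 181.5]
tool_rot: [0.0, 1.0, -0.027, 0.003]
force: [0.8, 0.2, 1.0]
finger_gap: 40.1
finger_force: 0.0
time_s: 6.02
tool_pos: [419.7, -134.3, 236.4]
tool_rot: [-0.0, 1.0, -0.027, -0.001]
force: [0.4, -0.4, -0.6]
finger_gap: 79.9
finger_force: 0.0
[[245.02586619 259.84103849]]
```

View pics/t2c.png

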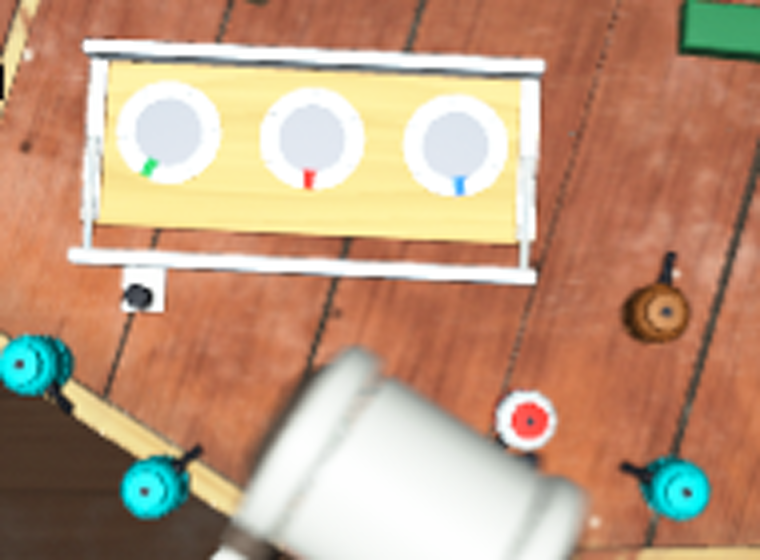

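The rail has come out to about crop row 266, and the knob is at (138,294). I'll measure its travel exactly. The arm hides the green bottle; red is unchanged at (530,421).

Run:
```python
from h import *
a=cv2.imread('pics/top0.png');b=cv2.imread('pics/t2.png')
def bar(im,v0,v1):
    r=[]
    for u in range(185,265,4):
        col=im[v0:v1,u-1:u+2].astype(float).mean(1); w=np.clip(col[:,0]-120,0,None)  # blue channel: white high
        r.append((u,v0+(w*np.arange(len(w))).sum()/w.sum()))
    r=np.array(r);k=np.polyfit(r[:,0],r[:,1],1);res=r[:,1]-np.polyval(k,r[:,0]);ok=abs(res)<1;k=np.polyfit(r[ok,0],r[ok,1],1)
    return onz('top',[[190,np.polyval(k,190)],[260,np.polyval(k,260)]],50)
A=bar(a,193,203);B=bar(b,206,218);print(A.round(1),B.round(1))
d=A[1]-A[0];n=np.array([-d[1],d[0],0])/np.linalg.norm(d);print('dir yaw',np.arctan2(d[1],d[0])+np.pi/2,'travel',((B-A)@n).round(1))
```

```text
[[ 590.    14.6   50. ]
 [ 585.8 -182.8   50. ]] [[ 551.8   14.5   50. ]
 [ 540.8 -182.3   50. ]]
dir yaw -0.021167787344874345 travel [-38.1 -45. ]
```

Run:
```python
from h import *
a=cv2.imread('pics/top0.png').astype(float);b=cv2.imread('pics/t2.png').astype(float)
for nm,im,v0,v1 in(('home',a,190,202),('out',b,203,220)):
    pts=[]
    for u in (196,204,230,238,244,264):
        col=im[v0:v1,u-1:u+2,0].mean(1); i=col[ :].argmax()
        w=np.clip(col[max(0,i-2):i+3]-110,0,None); pts.append((u,v0+max(0,i-2)+(w*np.arange(len(w))).sum()/w.sum()))
    P=onz('top',pts,50); rel=P-np.array([643,-61.3,0]); print(nm,np.round([p[1] for p in pts],1),(rel[:,0]*np.cos(.054)-rel[:,1]*np.sin(.054)).round(1))
K=onz('top',[(140+143.5/4-.5,145+231.5/4-.5),(140+138.5/4-.5,145+294.5/4-.5)],57);print(K,np.hypot(*(K[1]-K[0])[:2]))
```

```text
home [193.3 193.3 195.  195.3 195.4 196.4] [-47.9 -47.  -48.5 -48.3 -47.8 -47.9]
out [209.9 210.4 211.7 211.8 212.3 213.2] [-94.8 -95.3 -95.6 -94.9 -95.6 -95.5]
[[572.39085032  54.66390561  57.        ]
 [528.32845767  57.94367592  57.        ]] 44.184288374740326
```

```bash
python3 -m inch '{"fingers":[50,50,50,50,50,50,50,50],"translation":[[15,-40,0],[35,-80,0],[55,-120,0],[75,-160,10],[87,-195,40],[87,-199,80],[87,-199,110],[87,-199,110]],"spin":[0,0,0,0,0,0,0,0]}'; python3 -c "
from h import *
goto(518,61,26,-.054)"
```

```text
time_s: 6.78
tool_pos: [513.8, 63.0, 118.0]
tool_rot: [-0.001, 1.0, -0.025, -0.008]
force: [-2.0, -0.0, -1.2]
finger_gap: 50.1
finger_force: 0.0
shift [ 5.9  1.9 91.9] spin 0.003 rows 2.2 yaw -0.051 j [-0.11  0.14  1.85  0.    1.16  1.51] t 6.7833
```

```bash
python3 -m inch '{"fingers":[50,50,50,50,50,10,10,10],"translation":[[1,-1,20],[1,-1,55],[1,-1,85],[1,-1,99],[1,-1,99],[1,-1,99],[1,-1,99],[1,-1,99]],"spin":[0,0,0,0,0,0,0,0]}' 40; python3 -m inch '{"fingers":[10,10,10],"translation":[[0,0,0],[0,0,0],[0,0,0]],"spin":[0,0,0]}'
```

```text
time_s: 7.45
tool_pos: [523.7, 60.4, 30.1]
tool_rot: [0.0, 1.0, -0.027, 0.002]
force: [-0.9, 0.2, 4.1]
finger_gap: 16.7
finger_force: 38.9
time_s: 7.7
tool_pos: [523.7, 60.4, 30.0]
tool_rot: [0.0, 1.0, -0.027, 0.002]
force: [-1.6, -0.9, 7.3]
finger_gap: 16.6
finger_force: 39.0
```

```bash
for i in 1 2; do python3 -m inch '{"fingers":[10,10,10,10],"translation":[[-2,0,0],[-3.5,0,0],[-3.5,0,0],[-3.5,0,0]],"spin":[0,0,0,0]}'; done
```

```text
time_s: 8.03
tool_pos: [523.6, 60.4, 30.1]
tool_rot: [0.0, 1.0, -0.027, 0.007]
force: [11.7, -0.5, -5.3]
finger_gap: 16.3
finger_force: 39.4
time_s: 8.37
tool_pos: [523.6, 60.3, 30.2]
tool_rot: [0.0, 1.0, -0.028, 0.011]
force: [25.7, 0.1, -19.1]
finger_gap: 16.8
finger_force: 39.7
```

The rail doesn't move under 25 N, so it is against its outer stop. I'll release it and go above the red bottle.

```bash
python3 -m inch '{"fingers":[50,50,50,50,50,50,50,50],"translation":[[7,0,0],[7,0,0],[7,0,0],[7,0,-20],[7,0,-55],[7,0,-90],[7,0,-125],[7,0,-150]],"spin":[0,0,0,0,0,0,0,0]}'; python3 -m inch '{"fingers":[80,80,80,80,80,80,80,80],"translation":[[0,35,-20],[0,70,-20],[-20,105,-20],[-30,140,-20],[-40,175,-20],[-50,210,-20],[-60,240,-20],[-65,262,-20]],"spin":[0.1,0.22,0.34,0.46,0.58,0.7,0.713,0.713]}';python3 -m inch '{"fingers":[80,80],"translation":[[0,0,0],[0,0,0]],"spin":[0,0]}';python3 -c "
from h import *
goto(439.4,-211.5,150,-.767)
p,d,o=bottles()
save('scene','s3');s,M=yaw();print(s['tool_pos'],proj('scene',s['tool_pos']),proj('scene',[439.4,-211.5,94]))
cv2.imwrite('pics/s3c.png',cv2.resize(cv2.imread('pics/s3.png')[120:270,240:400],(640,600),interpolation=cv2.INTER_CUBIC))"
```

```text
time_s: 9.03
tool_pos: [521.8, 60.9, 180.6]
tool_rot: [0.0, 1.0, -0.027, 0.001]
force: [0.3, -0.9, -0.6]
finger_gap: 49.9
finger_force: 0.0
time_s: 9.7
tool_pos: [440.6, -199.0, 197.2]
tool_rot: [0.0, 0.927, -0.375, -0.001]
force: [-0.6, -0.3, -0.4]
finger_gap: 80.1
finger_force: 0.0
time_s: 9.87
tool_pos: [441.7, -197.6, 197.1]
tool_rot: [-0.0, 0.927, -0.375, -0.001]
force: [-0.7, 0.7, 0.7]
finger_gap: 79.8
finger_force: 0.0
shift [ 8.1 11.6 47.1] spin -0.003 rows 1.2 yaw -0.77 j [-0.67 -0.05  1.88  0.    1.31  1.67] t 9.8667
red [(array([170.2, 204. ]), np.int32(77), array([572.5,  79.2,  -1.6])), (array([261.9, 277. ]), np.int32(119), array([ 357.2, -187.7,   -1.3])), (array([215.1, 281.5]), np.int32(31), array([345.6, -51.7,  -2.6]))]
green [(array([218.6, 254.5]), np.int32(59), array([428. , -67.6,  92.2]))]
[ 442.3620526  -196.33367173  197.10505338] [[316.36661899 144.74224928]] [[317.13753257 176.3876975 ]]
```

View pics/s3c.png

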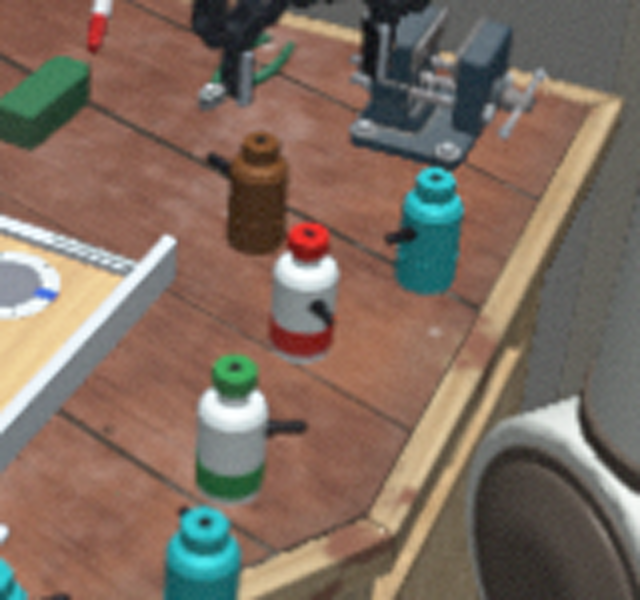

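The crop shows red at (308,235) with its spout toward the camera side, and brown clear behind it. The fingers straddle free space, so I'll descend.

```bash
python3 -m inch '{"fingers":[80,80,80,80,80,80,80,80],"translation":[[8,11,0],[8,12,20],[8,12,40],[8,12,60],[8,12,60],[8,12,60],[8,12,60],[8,12,60]],"spin":[0,0,0,0,0,0,0,0]}';python3 -c "
from h import *
goto(439.4,-211.0,27,-.767)"
```

```text
time_s: 10.63
tool_pos: [441.0, -212.1, 138.9]
tool_rot: [0.0, 0.927, -0.374, 0.001]
force: [-0.5, -1.0, 0.4]
finger_gap: 80.1
finger_force: 0.0
shift [ -2.2   0.3 111.9] spin 0.0 rows 2.7 yaw -0.767 j [-0.7   0.03  1.93 -0.    1.18  1.64] t 10.6333
```

```bash
python3 -m inch '{"fingers":[80,80,80,80,80,80,80,80],"translation":[[-2,0,20],[-2,0,45],[-2,0,70],[-2,0,90],[-2,0,105],[-2,0,111],[-2,0,111],[-2,0,111]],"spin":[0,0,0,0,0,0,0,0]}';python3 -m inch '{"fingers":[30,30,30,30,30,30,30,30],"translation":[[0,0,0],[0,0,0],[0,0,0],[0,0,0],[0,0,0],[0,0,0],[0,0,0],[0,0,0]],"spin":[0,0,0,0,0,0,0,0]}' 35
```

```text
time_s: 11.3
tool_pos: [439.4, -210.7, 27.5]
tool_rot: [0.0, 0.927, -0.374, 0.001]
force: [-0.2, -0.8, -1.2]
finger_gap: 79.9
finger_force: 0.0
time_s: 11.97
tool_pos: [439.2, -210.7, 27.5]
tool_rot: [0.0, 0.927, -0.374, 0.001]
force: [-1.4, 0.2, 6.1]
finger_gap: 41.4
finger_force: 35.0
```

```bash
python3 -m inch '{"fingers":[30,30,30,30,30,30,30],"translation":[[0,0,-10],[0,0,-30],[0,0,-55],[0,0,-80],[0,0,-100],[0,0,-105],[0,0,-105]],"spin":[0,0,0,0,0,0,0]}';python3 -c "
from h import *
goto(643.1,-61.3,132,-.074)"
```

```text
time_s: 12.55
tool_pos: [439.5, -210.8, 133.1]
tool_rot: [0.001, 0.927, -0.374, 0.002]
force: [0.3, 0.2, -2.0]
finger_gap: 41.4
finger_force: 35.8
shift [  42.8 -248.9    1.3] spin -0.693 rows 6.1 yaw -0.767 j [-0.7   0.03  1.94  0.    1.17  1.64] t 12.55
```

```bash
python3 -m inch '{"fingers":[30,30,30,30,30,30,30,30],"translation":[[4,-22,0],[9,-55,0],[15,-88,0],[21,-121,0],[27,-154,0],[33,-187,0],[38,-220,0],[43,-249,0]],"spin":[-0.06,-0.16,-0.26,-0.36,-0.46,-0.56,-0.64,-0.693]}';python3 -m inch '{"fingers":[30,30,30],"translation":[[0,0,0],[0,0,0],[0,0,0]],"spin":[0,0,0]}';python3 -c "
from h import *
goto(643.1,-61.3,40.5,-.074)
p,d=save('scene','s4')
cv2.imwrite('pics/s4c.png',cv2.resize(p[130:280,140:340],(800,600),interpolation=cv2.INTER_CUBIC))"
```

```text
time_s: 13.22
tool_pos: [642.3, -58.6, 128.5]
tool_rot: [-0.001, 0.999, -0.035, -0.002]
force: [-0.1, -0.8, -1.7]
finger_gap: 41.2
finger_force: 36.1
time_s: 13.47
tool_pos: [640.9, -60.5, 129.1]
tool_rot: [-0.0, 0.999, -0.037, -0.002]
force: [-0.5, -0.1, -1.4]
finger_gap: 41.2
finger_force: 36.1
shift [ 2.6  0.7 88.6] spin -0.0 rows 2.1 yaw -0.074 j [-0.28  0.42  1.48 -0.    1.24  1.36] t 13.4667
```

View pics/s4c.png

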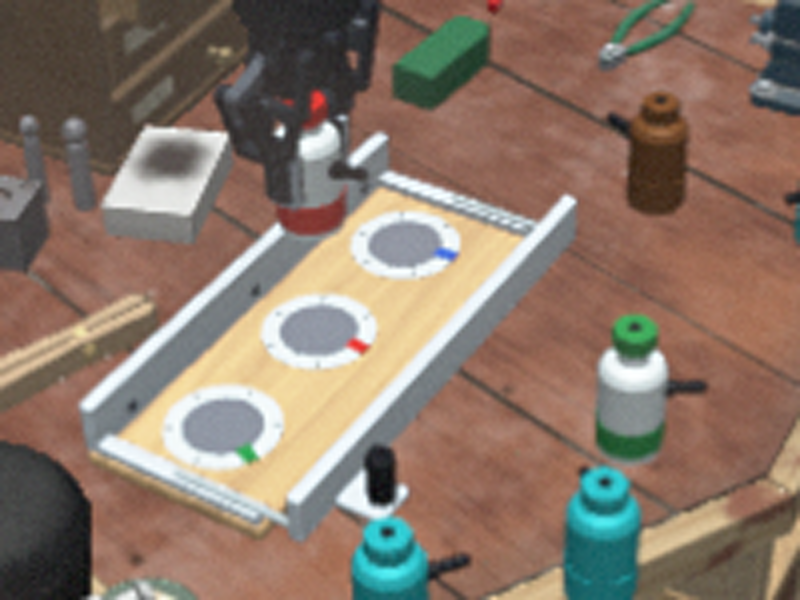

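Red hangs upright in the gripper with its spout at crop (350,173), and the pads and marks are clear. I'll cross-check the pad centres and mark directions from this view.

Run:
```python
from h import *
p=cv2.imread('pics/s4.png')
C=lambda u,v:(140+(u+.5)/4-.5,130+(v+.5)/4-.5)
P=onz('scene',[C(320,331),C(224,427),C(406,244)],12);M=onz('scene',[C(358,346),C(247,454),C(446,254)],12);v=M-P
print(P.round(1),np.arctan2(v[:,1],v[:,0]).round(3),np.linalg.norm(v,axis=1).round(1))
print(onz('scene',[C(311,220)],101.6),onz('scene',[C(375,174)],151))
```

```text
[[ 641.9  -58.6   12. ]
 [ 647.6   46.2   12. ]
 [ 636.7 -163.9   12. ]] [ 3.085  2.649 -3.054] [29.3 28.7 29.6]
[[642.59997189 -58.33371267 101.6       ]] [[595.72537777 -59.53022978 151.        ]]
```

```bash
python3 -m inch '{"fingers":[30,30,30,30,30,30,30,30],"translation":[[0.5,0,15],[0.5,0,35],[0.5,0,55],[0.5,0,72],[0.5,0,82],[0.5,0,87],[0.5,0,89],[0.5,0,89.5]],"spin":[-0.0,-0.0,0,0,0,0,0,0]}';python3 -m inch '{"fingers":[30,30,54,54,54,54,54],"translation":[[0,0,0],[0,0,0],[0,0,0],[0,0,0],[0,0,0],[0,0,0],[0,0,0]],"spin":[0,0,0,0,0,0,0]}'
```

```text
time_s: 14.18
tool_pos: [642.9, -61.1, 42.2]
tool_rot: [0.0, 0.999, -0.037, 0.0]
force: [-0.1, -0.0, -1.6]
finger_gap: 41.0
finger_force: 36.1
time_s: 14.77
tool_pos: [643.0, -60.8, 42.1]
tool_rot: [0.0, 0.999, -0.037, 0.0]
force: [-0.0, -0.6, 0.3]
finger_gap: 53.8
finger_force: 0.0
```

```bash
python3 -m inch '{"fingers":[56,56,56,56,56,70,70,70],"translation":[[0,0,-10],[0,0,-30],[0,0,-60],[0,0,-90],[0,0,-120],[-40,0,-125],[-80,0,-125],[-120,0,-125]],"spin":[0,0,0,0,0,0,0,0]}';python3 -m inch '{"fingers":[70,70,70,70,70,70,70,70],"translation":[[-35,-10,0],[-70,-20,0],[-100,-35,0],[-100,-70,0],[-100,-105,0],[-100,-140,0],[-100,-175,0],[-100,-210,0]],"spin":[0,0,0,0,0,0,0,0]}';python3 - <<'E'
from h import *
p,d=save('top','t5');q,_=save('scene','s5')
a=cv2.resize(p[150:230,150:290],(700,400),interpolation=cv2.INTER_CUBIC);
b=cv2.resize(q[150:270,150:350],(700,420),interpolation=cv2.INTER_CUBIC)
cv2.imwrite('pics/c5.png',cv2.resize(np.vstack([a,b]),(512,600)))
bottles()
E
```

```text
time_s: 15.43
tool_pos: [522.7, -52.0, 168.6]
tool_rot: [0.0, 0.999, -0.037, 0.001]
force: [-0.6, -0.3, 0.9]
finger_gap: 70.2
finger_force: 0.0
time_s: 16.1
tool_pos: [439.1, 166.7, 167.9]
tool_rot: [-0.0, 0.999, -0.037, 0.001]
force: [0.9, -0.6, -0.6]
finger_gap: 70.3
finger_force: 0.0
red [(array([215.6, 174.4]), np.int32(66), array([643.9, -61. , 101.9])), (array([170.2, 204. ]), np.int32(77), array([572.5,  79.1,  -1. ])), (array([215.8, 282. ]), np.int32(41), array([344.5, -53.9,  -2. ]))]
green [(array([218.6, 254.5]), np.int32(59), array([428. , -67.6,  92.2]))]
```

View pics/c5.png

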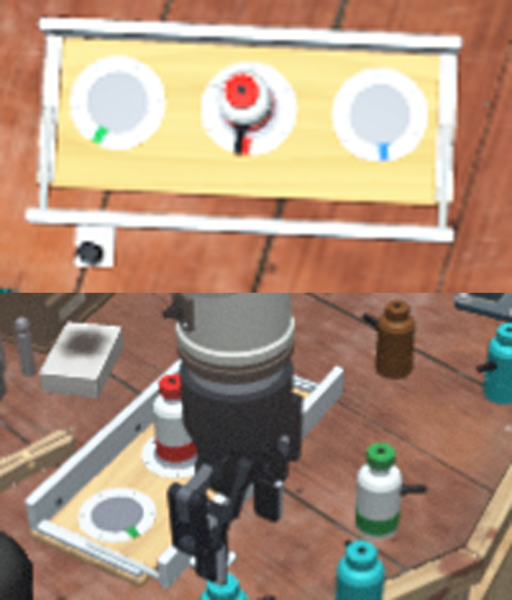

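Top crop: the red bottle stands on the middle pad with its cap at (241,92) and its spout tip at (240,150), close to the mark at (246,146). I'll quantify the spout yaw with the spout's dark pixels.

```bash
cat >> h.py <<'E'
def spout(p,c,z):
    """c: axis world xy; dark pixels ring 24..48mm around the axis at spout height z -> yaw"""
    u0,v0=proj('top',[c[0],c[1],z])[0]; vv,uu=np.mgrid[int(v0)-20:int(v0)+21,int(u0)-20:int(u0)+21]
    P=onz('top',np.c_[uu.ravel(),vv.ravel()],z)[:,:2]-np.array(c[:2]); r=np.hypot(*P.T)
    g=p[vv.ravel(),uu.ravel()].max(1).astype(float); w=np.clip(90-g,0,None)*((r>25)&(r<50))
    s=(P*w[:,None]).sum(0)/w.sum(); return np.arctan2(s[1],s[0]),np.hypot(*s),(w>0).sum()
E
python3 - <<'E'
from h import *
p=cv2.imread('pics/t5.png'); print(spout(p,(643.9,-61),62),'want 3.075'); print(spout(p,(428,-67.6),50)); p=cv2.imread('pics/top0.png');print(spout(p,(439.4,-211.5),50),spout(p,(428,-67.6),50))
s,M=yaw();print(s['tool_pos'])
goto(642.5,-60.5,130,-.054)
E
```

```text
(np.float64(3.017748300871856), np.float64(32.95002340407855), np.int64(9)) want 3.075
(np.float64(-2.901379464138389), np.float64(28.71605946114162), np.int64(21))
(np.float64(2.341014083495973), np.float64(33.382726658230084), np.int64(15)) (np.float64(-2.8639949743972344), np.float64(32.67750635635544), np.int64(15))
[438.8965075  166.88078027 167.58342145]
shift [218.9 212.6  37.8] spin -0.016 rows 7.4 yaw -0.07 j [ 0.11 -0.06  1.95 -0.    1.25  1.75] t 16.25
```

```bash
python3 -m inch '{"fingers":[80,80,80,80,80,80,80,80],"translation":[[0,35,0],[0,70,0],[2,105,0],[4,140,0],[5,175,0],[5,210,0],[5,235,0],[5,235,0]],"spin":[-0.06,-0.14,-0.22,-0.3,-0.36,-0.36,-0.36,-0.36]}';python3 -m inch '{"fingers":[80,80,80],"translation":[[0,0,0],[0,0,0],[0,0,0]],"spin":[0,0,0]}';python3 -c "
from h import *
goto(428,-67.3,27,.29)"
```

```text
time_s: 16.92
tool_pos: [426.1, -74.8, 167.7]
tool_rot: [0.001, 0.99, 0.139, 0.0]
force: [-0.9, -0.3, 0.6]
finger_gap: 79.7
finger_force: 0.0
time_s: 17.17
tool_pos: [426.4, -69.1, 166.8]
tool_rot: [-0.0, 0.99, 0.143, -0.0]
force: [0.7, -0.5, -0.0]
finger_gap: 80.0
finger_force: 0.0
shift [  2.1  -1.3 139.8] spin -0.004 rows 3.4 yaw 0.286 j [-0.44 -0.17  2.05  0.    1.26  0.84] t 17.1667
```

```bash
python3 -m inch '{"fingers":[80,80,80,80,80,80,80,80],"translation":[[2,-1.5,25],[2,-1.5,55],[2,-1.5,85],[2,-1.5,110],[2,-1.5,128],[2,-1.5,137],[2,-1.5,139],[2,-1.5,139]],"spin":[0,0,0,0,0,0,0,0]}';python3 -m inch '{"fingers":[30,30,30,30,30,30,30,30],"translation":[[0,0,0],[0,0,0],[0,0,0],[0,0,0],[0,0,0],[0,0,0],[0,0,0],[0,0,0]],"spin":[0,0,0,0,0,0,0,0]}' 35;python3 -m inch '{"fingers":[30,30,30,30,30,30,30],"translation":[[0,0,-10],[0,0,-30],[0,0,-55],[0,0,-80],[0,0,-100],[0,0,-105],[0,0,-105]],"spin":[0,0,0,0,0,0,0]}';python3 -c "
from h import *
goto(648,44.2,132,-.50)"
```

```text
time_s: 17.83
tool_pos: [428.1, -67.2, 27.9]
tool_rot: [-0.0, 0.99, 0.143, -0.0]
force: [-0.9, 0.3, 1.2]
finger_gap: 80.0
finger_force: 0.0
time_s: 18.5
tool_pos: [429.1, -68.1, 29.1]
tool_rot: [0.0, 0.99, 0.142, 0.001]
force: [-1.5, 1.7, 7.4]
finger_gap: 41.1
finger_force: 34.9
time_s: 19.08
tool_pos: [429.1, -68.2, 134.4]
tool_rot: [0.001, 0.99, 0.142, 0.002]
force: [-1.0, 0.5, -2.8]
finger_gap: 41.2
finger_force: 36.2
shift [241.7 -46.1   3. ] spin 0.786 rows 6.3 yaw 0.286 j [-0.44 -0.12  2.08 -0.    1.18  0.85] t 19.0833
```

```bash
python3 -m inch '{"fingers":[30,30,30,30,30,30,30,30],"translation":[[20,-4,0],[50,-10,0],[82,-16,0],[114,-22,0],[146,-28,0],[178,-34,0],[210,-40,0],[242,-46,0]],"spin":[0.06,0.16,0.26,0.36,0.46,0.56,0.67,0.78]}';python3 -m inch '{"fingers":[30,30,30],"translation":[[0,0,0],[0,0,0],[0,0,0]],"spin":[0,0,0]}';python3 -c "
from h import *
goto(648.2,44.2,40,-.49)"
```

```text
time_s: 19.75
tool_pos: [646.9, 45.7, 129.6]
tool_rot: [0.0, 0.969, -0.247, -0.002]
force: [0.4, -0.2, -3.3]
finger_gap: 41.2
finger_force: 36.0
time_s: 20.0
tool_pos: [645.6, 44.7, 130.4]
tool_rot: [0.0, 0.97, -0.244, -0.002]
force: [-0.3, -0.3, -2.4]
finger_gap: 41.2
finger_force: 36.6
shift [ 2.8 -1.  90.3] spin -0.003 rows 2.2 yaw -0.493 j [-0.12  0.43  1.47 -0.    1.25  1.95] t 20.0
```

```bash
python3 -m inch '{"fingers":[30,30,30,30,30,30,30,30],"translation":[[0.5,0,15],[0.5,0,35],[0.5,0,55],[0.5,0,72],[0.5,0,82],[0.5,0,87],[0.5,0,90],[0.5,0,91]],"spin":[0,0,0,0,0,0,0,0]}';python3 -m inch '{"fingers":[30,30],"translation":[[0,0,0],[0,0,0.8]],"spin":[0,0]}'
```

```text
time_s: 20.67
tool_pos: [647.8, 44.1, 42.1]
tool_rot: [-0.0, 0.97, -0.245, 0.0]
force: [-1.0, 0.2, -2.7]
finger_gap: 41.4
finger_force: 36.6
time_s: 20.83
tool_pos: [648.7, 44.3, 42.4]
tool_rot: [-0.0, 0.97, -0.245, 0.001]
force: [0.1, 0.3, -2.7]
finger_gap: 41.2
finger_force: 36.6
```

Another 1 mm down, then release, lift and look.

```bash
python3 -m inch '{"fingers":[30,30,54,54,54,54,54],"translation":[[0,0,0.6],[0,0,1],[0,0,1],[0,0,1],[0,0,1],[0,0,1],[0,0,1]],"spin":[0,0,0,0,0,0,0]}';python3 -m inch '{"fingers":[56,56,56,56,56,30,0,0],"translation":[[0,0,-10],[0,0,-30],[0,0,-60],[0,0,-90],[0,0,-120],[-35,20,-125],[-70,40,-125],[-105,60,-125]],"spin":[0,0,0,0,0,0,0,0]}';python3 -m inch '{"fingers":[0,0,0,0,0,0,0,0],"translation":[[-30,-20,0],[-60,-40,0],[-80,-70,0],[-80,-105,0],[-80,-140,0],[-80,-175,0],[-80,-175,0],[-80,-175,0]],"spin":[-0.05,-0.15,-0.25,-0.35,-0.4,-0.4,-0.4,-0.4]}'
python3 - <<'E'
from h import *
p,d=save('top','t6');q,_=save('scene','s6')
a=cv2.resize(p[150:230,150:290],(700,400),interpolation=cv2.INTER_CUBIC);
b=cv2.resize(q[150:270,150:350],(700,420),interpolation=cv2.INTER_CUBIC)
cv2.imwrite('pics/c6.png',cv2.resize(np.vstack([a,b]),(512,600)))
_,_,o=bottles(False); 
for n in o:
    for x in o[n]:
        if x[2][2]>60: print(n,x, spout(p,x[2],62))
E
```

```text
time_s: 21.42
tool_pos: [647.8, 44.4, 40.1]
tool_rot: [-0.0, 0.97, -0.245, 0.0]
force: [-0.4, -0.7, 0.7]
finger_gap: 54.0
finger_force: 0.0
time_s: 22.08
tool_pos: [526.5, 41.2, 166.7]
tool_rot: [-0.0, 0.97, -0.245, 0.002]
force: [-0.6, -1.3, 0.0]
finger_gap: 20.6
finger_force: 0.0
time_s: 22.75
tool_pos: [539.7, 234.6, 165.4]
tool_rot: [0.0, 0.999, -0.046, 0.0]
force: [0.3, -0.3, 0.4]
finger_gap: -0.1
finger_force: 0.0
red (array([215.6, 174.4]), np.int32(66), array([643.9, -61. , 102. ])) (np.float64(3.017511574421509), np.float64(32.990361606092065), np.int64(9))
green (array([176.3, 173.5]), np.int32(70), array([646.9,  45.1, 104. ])) (np.float64(2.659743152813677), np.float64(32.4611199183015), np.int64(15))
```

View pics/c6.png

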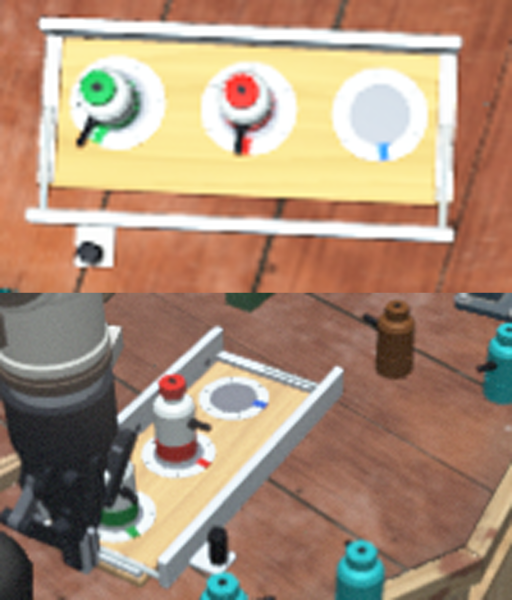

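Both bottles stand on their pads with spouts over the marks: green yaw is 2.66 (want 2.65), red 3.02 (want 3.07). Next are the caps, green first, with the fingers shut.

```bash
python3 -c "
from h import *
goto(647.4,44.8,130)"
```

```text
shift [125.6 176.7  35.4] spin 0 rows 5.3 yaw -0.095 j [ 0.2   0.25  1.63 -0.    1.27  1.87] t 22.9
```

```bash
python3 -m inch '{"fingers":[0,0,0,0,0,0,0,0],"translation":[[20,28,0],[45,63,0],[70,98,0],[95,133,0],[115,162,0],[125,177,0],[125,177,15],[125,177,35]],"spin":[0,0,0,0,0,0,0,0]}' 40;python3 -m inch '{"fingers":[0,0,0,0],"translation":[[0,0,0],[0,0,0],[0,0,0],[0,0,0]],"spin":[0,0,0,0]}' ;python3 -c "
from h import *
goto(647.4,44.8,96)"
```

```text
time_s: 23.57
tool_pos: [649.0, 42.8, 132.4]
tool_rot: [0.0, 0.999, -0.049, 0.003]
force: [-0.6, 0.4, 0.0]
finger_gap: 0.2
finger_force: 0.0
time_s: 23.9
tool_pos: [647.8, 45.6, 131.8]
tool_rot: [0.0, 0.999, -0.047, 0.001]
force: [0.4, -0.1, -0.2]
finger_gap: -0.3
finger_force: 0.0
shift [-0.4  0.8 35.8] spin 0 rows 0.9 yaw -0.094 j [-0.12  0.43  1.47  0.    1.24  1.55] t 23.9
```

```bash
python3 -m inch '{"fingers":[0,0,0,0,0,0,0,0],"translation":[[0,0.5,8],[0,0.5,16],[0,0.5,22],[0,0.5,26],[0,0.5,30],[0,0.5,33],[0,0.5,36],[0,0.5,36]],"spin":[0,0,0,0,0,0,0,0]}';python3 -m inch '{"fingers":[0,0,0],"translation":[[0,0,1],[0,0,2],[0,0,2]],"spin":[0,0,0]}'
```

```text
time_s: 24.57
tool_pos: [648.5, 44.8, 96.3]
tool_rot: [0.0, 0.999, -0.047, 0.001]
force: [-4.0, 0.2, 10.7]
finger_gap: 0.2
finger_force: 5.6
time_s: 24.82
tool_pos: [649.4, 44.8, 96.4]
tool_rot: [0.0, 0.999, -0.047, 0.003]
force: [-4.9, -0.2, 18.9]
finger_gap: -0.1
finger_force: 9.4
```

The green cap has bottomed at z ≈ 96.4, with the force rising to 19 N and no further travel. Red next.

```bash
python3 -m inch '{"fingers":[0,0,0,0,0,0,0,0],"translation":[[0,0,-10],[0,0,-40],[2,30,-42],[4,65,-42],[5,95,-42],[5,105,-42],[5,105,-42],[5,105,-42]],"spin":[0,0,0,0,0,0,0,0]}';python3 -m inch '{"fingers":[0,0,0],"translation":[[0,0,0],[0,0,0],[0,0,0]],"spin":[0,0,0]}' ;python3 -c "
from h import *
goto(643.3,-60.8,96)"
```

```text
time_s: 25.48
tool_pos: [642.0, -59.7, 133.5]
tool_rot: [-0.0, 0.999, -0.048, -0.0]
force: [0.6, 0.9, 0.4]
finger_gap: -0.1
finger_force: 0.0
time_s: 25.73
tool_pos: [642.3, -58.6, 133.9]
tool_rot: [-0.0, 0.999, -0.046, -0.0]
force: [0.0, -0.9, 0.3]
finger_gap: -0.3
finger_force: 0.0
shift [ 1.2  2.1 37.8] spin 0 rows 0.9 yaw -0.092 j [-0.28  0.42  1.48  0.    1.25  1.39] t 25.7333
```

```bash
python3 -m inch '{"fingers":[0,0,0,0,0,0,0,0],"translation":[[0.5,2,8],[0.5,2,16],[0.5,2,22],[0.5,2,27],[0.5,2,31],[0.5,2,35],[0.5,2,38],[0.5,2,38]],"spin":[0,0,0,0,0,0,0,0]}';python3 -m inch '{"fingers":[0,0,0],"translation":[[0,0,1],[0,0,2],[0,0,2]],"spin":[0,0,0]}'
```

```text
time_s: 26.4
tool_pos: [642.8, -62.2, 96.3]
tool_rot: [0.0, 0.999, -0.047, 0.0]
force: [-0.9, 0.8, 2.0]
finger_gap: -0.3
finger_force: 0.8
time_s: 26.65
tool_pos: [643.8, -62.4, 96.4]
tool_rot: [0.0, 0.999, -0.047, 0.001]
force: [-3.3, 0.4, 10.4]
finger_gap: 0.3
finger_force: 5.5
```

```bash
python3 -m inch '{"fingers":[0,0,0],"translation":[[0,0,1],[0,0,2],[0,0,2]],"spin":[0,0,0]}'; python3 -m inch '{"fingers":[0,0,0,30,50,50,50,50],"translation":[[0,0,-10],[0,0,-40],[0,0,-60],[-40,0,-65],[-80,0,-65],[-115,0,-65],[-130,-35,-65],[-130,-70,-65]],"spin":[0,0,0,0,0,0,0,0]}';python3 -m inch '{"fingers":[50,50,50,50,50],"translation":[[0,-35,0],[0,-70,0],[0,-70,0],[0,-70,0],[0,-70,0]],"spin":[0,0,0,0,0]}'
python3 - <<'E'
from h import *
p,d=save('top','t7');q,_=save('scene','s7')
_,_,o=bottles(False)
for n in o:
    for x in o[n]:
        if x[2][2]>60: print(n,x, spout(p,x[2],62))
goto(527,60.4,100,-.054)
cv2.imwrite('pics/c7.png',cv2.resize(q[130:280,140:340],(800,600),interpolation=cv2.INTER_CUBIC))
E
```

```text
time_s: 26.9
tool_pos: [644.8, -62.8, 96.5]
tool_rot: [0.001, 0.999, -0.047, 0.003]
force: [-5.4, 2.2, 18.4]
finger_gap: 0.2
finger_force: 9.3
time_s: 27.57
tool_pos: [516.5, 19.7, 156.2]
tool_rot: [-0.0, 0.999, -0.049, -0.001]
force: [0.0, -0.2, 0.4]
finger_gap: 50.1
finger_force: 0.0
time_s: 27.98
tool_pos: [526.2, 89.2, 156.8]
tool_rot: [0.0, 0.999, -0.047, -0.0]
force: [-0.1, 0.0, -0.0]
finger_gap: 50.2
finger_force: 0.0
red (array([215.9, 174.9]), np.int32(64), array([643.6, -61.4,  94.8])) (np.float64(3.0045524259917302), np.float64(32.643923776677745), np.int64(8))
green (array([177., 174.]), np.int32(65), array([646.8,  44.6,  95.2])) (np.float64(2.640829236966744), np.float64(32.971234831956124), np.int64(14))
shift [ 3.3 27.7 56.9] spin -0.042 rows 1.5 yaw -0.096 j [-0.06  0.12  1.79 -0.    1.23  1.61] t 28.1333
```

View pics/c7.png

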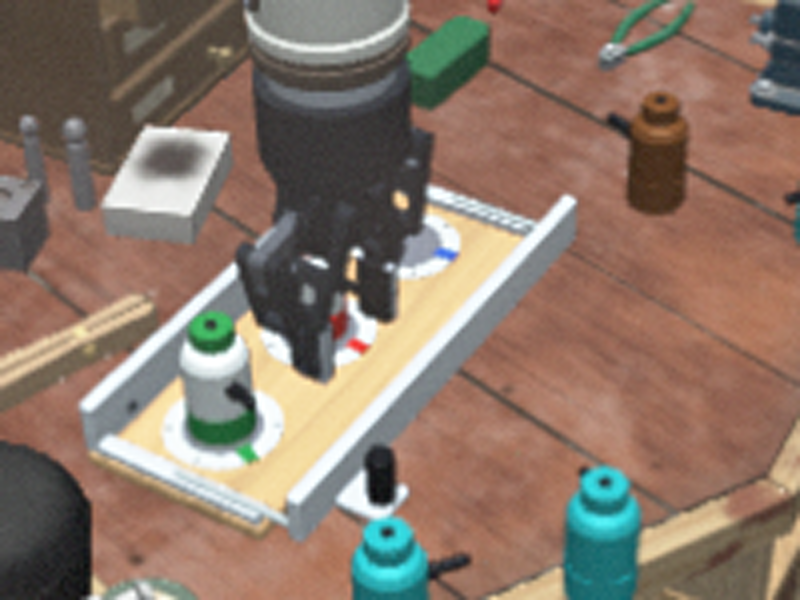

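Both caps read about 95 mm, so they are down, and both bottles stand with spouts over their marks. The knob at crop (380,478) is free. Now I'll grip it and slide the rail home.

```bash
python3 -m inch '{"fingers":[50,50,50,50,50,50,50,50],"translation":[[2,15,0],[2,28,0],[2,28,20],[2,28,50],[2,28,60],[2,28,60],[2,28,60],[2,28,60]],"spin":[-0.042,-0.042,-0.042,-0.042,-0.042,-0.042,-0.042,-0.042]}';python3 -c "
from h import *
goto(525.5,60.4,27,-.054)"
```

```text
time_s: 28.8
tool_pos: [526.7, 61.1, 98.4]
tool_rot: [0.0, 1.0, -0.026, 0.001]
force: [0.5, -0.5, -0.0]
finger_gap: 49.8
finger_force: 0.0
shift [-1.4  0.8 71.4] spin 0.001 rows 1.7 yaw -0.053 j [-0.11  0.19  1.84  0.    1.11  1.51] t 28.8
```

```bash
python3 -m inch '{"fingers":[50,50,50,50,50,50,10,10],"translation":[[-1,0.5,15],[-1,0.5,35],[-1,0.5,55],[-1,0.5,68],[-1,0.5,71],[-1,0.5,71],[-1,0.5,71],[-1,0.5,71]],"spin":[0,0,0,0,0,0,0,0]}' 40; python3 -m inch '{"fingers":[10,10,10,10],"translation":[[0,0,0],[0,0,0],[0,0,0],[0,0,0]],"spin":[0,0,0,0]}'
```

```text
time_s: 29.47
tool_pos: [526.2, 60.8, 27.8]
tool_rot: [0.0, 1.0, -0.026, 0.002]
force: [0.2, -0.6, -0.0]
finger_gap: 26.6
finger_force: 0.0
time_s: 29.8
tool_pos: [526.1, 60.3, 27.7]
tool_rot: [0.001, 1.0, -0.026, 0.002]
force: [-2.2, -2.6, 6.2]
finger_gap: 16.9
finger_force: 39.2
```

```bash
python3 -m inch '{"fingers":[10,10,10,10,10,10,10,10],"translation":[[5,0,0],[12,0,0],[19,0,0],[26,0,0],[33,0,0],[39,0,0],[43,0,0],[45,0,0]],"spin":[0,0,0,0,0,0,0,0]}'; python3 -m inch '{"fingers":[10,10,10,10],"translation":[[2,0,0],[4,0,0],[6,0,0],[6,0,0]],"spin":[0,0,0,0]}'
```

```text
time_s: 30.47
tool_pos: [571.2, 57.8, 27.8]
tool_rot: [0.001, 1.0, -0.026, 0.001]
force: [-2.4, -3.0, 6.9]
finger_gap: 17.1
finger_force: 39.2
time_s: 30.8
tool_pos: [575.9, 57.5, 27.7]
tool_rot: [0.001, 1.0, -0.026, -0.0]
force: [-6.1, -3.8, 10.1]
finger_gap: 16.7
finger_force: 39.6
```

```bash
python3 -m inch '{"fingers":[10,10,10,10],"translation":[[1.5,0,0],[3,0,0],[4,0,0],[4,0,0]],"spin":[0,0,0,0]}'
```

```text
time_s: 31.13
tool_pos: [575.9, 57.6, 27.6]
tool_rot: [0.001, 1.0, -0.026, -0.005]
force: [-20.7, -5.2, 24.3]
finger_gap: 16.7
finger_force: 41.1
```

The rail travelled 49.8 mm to a hard stop, so it is home and had been fully out. I'll ease off, release, lift clear and do a final look.

```bash
python3 -m inch '{"fingers":[10,45,45,45,45,45,45,45],"translation":[[-3,0,0],[-3,0,0],[-3,0,0],[-3,0,0],[-3,0,0],[-3,0,-20],[-3,0,-55],[-3,0,-90]],"spin":[0,0,0,0,0,0,0,0]}';python3 -m inch '{"fingers":[45,45,45,45,45,45,45,45],"translation":[[-30,0,-30],[-60,0,-60],[-70,-35,-60],[-70,-70,-60],[-70,-105,-60],[-70,-140,-60],[-70,-160,-60],[-70,-160,-60]],"spin":[0,0,0,0,0,0,0,0]}'
python3 - <<'E'
from h import *
p,d=save('top','t8');q,_=save('scene','s8')
_,_,o=bottles(False)
for n in o:
    for x in o[n]:
        if x[2][2]>60: print(n,x, spout(p,x[2],62))
a=cv2.resize(p[145:285,140:330],(570,420),interpolation=cv2.INTER_CUBIC)
cv2.imwrite('pics/c8.png',a)
E
```

```text
time_s: 31.8
tool_pos: [575.1, 58.6, 115.4]
tool_rot: [-0.0, 1.0, -0.026, -0.002]
force: [0.6, 0.5, -0.8]
finger_gap: 45.1
finger_force: 0.0
time_s: 32.47
tool_pos: [514.6, 225.4, 175.9]
tool_rot: [-0.001, 1.0, -0.024, 0.0]
force: [0.2, 0.4, -0.0]
finger_gap: 45.1
finger_force: 0.0
red (array([215.9, 174.9]), np.int32(64), array([643.5, -61.5,  95.5])) (np.float64(3.0001677662573476), np.float64(32.560658524831055), np.int64(9))
green (array([177., 174.]), np.int32(66), array([646.9,  44.7,  94.7])) (np.float64(2.6532852110601834), np.float64(32.35242082701974), np.int64(15))
```

View pics/c8.png

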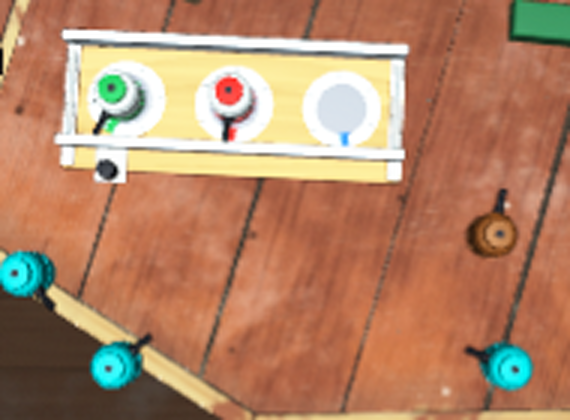

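View pics/s8.png

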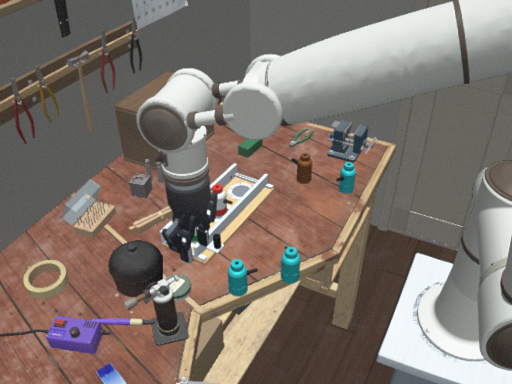

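The rail is against its home stop and both bottles stand on their pads with caps down. The gripper is clear and no blue bottle is in the scene, so I'm handing in.

```bash
python3 -c "
from station import job
print(job.sign_off())"
```

```text
the job is handed in; nothing more can be done
None
```

The job is handed in: the red and green bottles stand centred on their own discs with caps pressed down and spouts facing their marks (red about 4° off by camera), and the keeper rail was pulled right out first and is now fully home; there was no blue bottle in view.

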